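# Bring the extraction blower up to step five

## Task

The blower's step controller may only be re-tapped off load: press the red stop button, then push the selector's pointer clockwise with a fingertip, click by click, to step five (five clicks from the ring-shaped off mark) without running past it, and then press the green start button and leave the blower running. Press and push lightly; do not lift, shove or strain the controller, press start only once the pointer stands at step five, and leave the things round it alone.

Things in the scene. Friction and masses are not known exactly. Their poses are not given: they have to be found in the camera images.
- controller: blower step controller: slate-blue steel desk enclosure, 140 deep (x) x 220 wide (y), on four rubber feet, standing loose on the table, 3 to 4.5 kg. Its top slopes 12 degrees: about 50 mm high at its front (-x), 80 mm at its back. Origin: centre of the underside; x to its back, y to its left, z up
- selector_axis (a point): where the selector's axis meets the light grey top plate (height 0); z axis = plate's normal, x up the slope to the back, y to the left. Pointer: black bar 14 mm wide, from 8 to 31 mm above the plate; nose with white line 39 mm from the axis, tail 21 mm the other way, on a skirt of 47 mm diameter, 9 mm high. Round it bare plate; flat marks from 41 mm out
- speed_selector (a joint): selector angle in rad, 0 at the off mark (ring), growing clockwise seen from above; eight sprung detents 0.524 rad (30 degrees) apart: off, then steps 1 to 7 marked by bars that grow longer (step five at 2.618). The nose points at 1.833 rad minus this value, anticlockwise from the x axis of point selector_axis. It starts somewhere from step 1 to step 3
- pointer_tip (a point): end of the white line on top of the pointer's nose, 39 mm from the selector's axis, 31 mm above the plate. A click takes up to about 0.15 N m, some 4 to 6 N near the nose; once past halfway the spring snaps the pointer forward into the next detent, where it stays
- stop_button_top (a point): centre of the top of the red stop button, 27 mm diameter, on the right, nearer the front; it stands 18 mm above the plate and 11 mm above its 35 mm steel bezel; z axis out of the plate. Presses in along the plate's normal
- stop_button (a joint): how far the stop button is pressed, 0 to 0.006 m; a spring (1.5 N at first, 4.5 N fully in) brings it back
- start_button_top (a point): the same for the green start button, 64 mm behind the red one
- start_button (a joint): how far the start button is pressed, 0 to 0.006 m; spring as for the stop button
- loupe: bystander: black eye loupe standing on the table, 38 mm diameter, 30 high; origin under its centre
- turned_sample_1: bystander: yellowish turned ring, 30 mm diameter, 22 high; origin under its centre
- focus_gauge: bystander: upright white rod with red ends, 28 mm diameter, 102 high; origin under its centre
- steel_block: bystander: ground steel block, 25 x 50 x 25 mm; origin under its centre

How it is judged:
By the outcome, as a careful person would: the job done as asked, in the order asked, and still so for the second after the job is handed in, with the robot touching nothing.
It also fails if it takes over 61 s, if anything falls off the work surface, if the arm or the gripper's body presses on something with over 40 N, if the wrist force passes 120 N, or if a joint passes its speed limit or range.

## Robot

A 6-joint arm with a two-finger parallel gripper is mounted at the origin on a cart in front of the work surface, level with it; the furniture and walls round the work are solid. World frame = base frame: x ahead of the robot, y to its left, z up, the work surface at z = 0. Lengths are in mm, angles in rad, forces in N, time in s.
With the tool pointing down it reaches from about 275 to 975 mm from the base axis. Payload 8.4 kg.
Tool frame: the origin (TCP) lies on the centre line of the jaws, within the pads' length; the fingertips stand 8 mm ahead of it and the grasp point (between the pads) lies 11 mm behind it; z points along the fingers, y is the direction in which the jaws open and shut (so a half turn about z gives the same grasp; the last joint's range is limited). The gripper opens to 92 mm and grips with 3 to 60 N. Pads are 20 mm wide; open, the fingers measure 128 mm over their backs; the gripper's body (75 mm by 189 mm) begins 69 mm behind the grasp point.
Start: joints at [-1.157, 0.353, 1.633, -0, 1.155, -0.002], TCP at [252.45, -571.749, 222.583] pointing down, gripper open.
Joint ranges: [-2.63, 2.63], [-0.92, 2.1], [0.06, 2.66], [-1.3, 4.44], [0, 2.69], [-3.02, 3.02]. Speed limits (rad/s): [2.22, 2.22, 2.79, 3.14, 3.14, 3.14].

## Interface

Orientations are given as a unit quaternion [w, x, y, z].
In Python, from bench import status, optics, job gives the robot as it stands.
- The arm moves only by the shell command python3 -m pendant 'ROWS' [FORCE]. ROWS is JSON, one flat list of numbers, 7 for each row, row after row: the turn, a rotation vector about the tool's x, y, z scaled (see below), then the shift along the tool's x, y, z scaled (see below), then the closure, from 0 (fully open) to 1 (shut). In form: [ax, ay, az, x, y, z, hand, ax, ay, az, x, y, z, hand, ...]. A call has 1 to 20 rows; each row shifts and turns the pose as measured when the row begins, along the tool's axes as they then stand; what a row does not reach is not made up. The controller multiplies each number of a shift by 0.1 m and each number of a turn by 90 degrees. A row lasts 1/12 s, in which the tool goes at most 41.7 mm and 7.16 degrees, less where a joint would pass 70% of its speed; a pose out of reach is approached as far as the arm can. A call with a number of a shift or a turn outside -1 to 1 is refused whole. A call with a gripper value outside its range is refused whole. The fingers move at their own pace and stop on an object; FORCE is the grip in N (left out, the last holds). Time passes only in rows, so rows that do not move let the fingers close. It gives the time, the measured TCP pose, the force and the opening at its end, in the units of the state.
- status.read_state(): the state, without advancing time (a new reading comes with each control period).
- optics.snapshot(name): name is "scene" or "side" or "wrist"; returns (picture, depth): 480x640x3 uint8, red, green, blue; 480x640 float32, mm along the optical axis (not along the pixel's ray), 0 where there is no reading.
- optics.camera_params(name): a dict with "intrinsics" (3x3 intrinsics, pixels), "rvec" (rotation vector, rad) and "tvec" (3), from world to camera coordinates, as OpenCV has them. Camera axes: x right, y down, z forward; pixel columns grow to the right and rows downward; lengths in mm; the calibration is good to about 2 mm. The wrist camera is an equidistant fisheye: a pixel r from the principal point sees the ray r / f radians off the axis. A picture is of the moment at which its call begins: read the wrist's pose just before it. camera_params takes no time and is no camera call; for the wrist camera it gives the pose at the moment of the call.
- job.hand_in(): hands the job in, once; it reports no verdict.
The state is a dict: "time_s": time; "q": joint angles; "qvel": joint speeds; "joint_efforts": joint torques, N m; "tcp_pos": TCP position; "eef_rot": TCP orientation; "ft_force": force on the tool from outside, world axes, zero at the start; "ft_torque": the same for the moment, N m; "gripper_width": finger opening in mm.
Only numpy, scipy, OpenCV 4.12 (cv2) and the standard library are available. Lean on these libraries where they do the work, as an engineer would, in place of code of your own. Each camera call takes 0.05 s, during which the arm holds its last target.

## Working session

There is one attempt and no reset: what is moved stays moved. The work goes in short steps, Python scripts to look and compute and a shell command to move; the robot and the scene stay as the last step left them, time stands still between calls to the robot, and variables do not carry over. Pictures are saved under pics/ and viewed, and the job is handed in when it is done.

```bash
mkdir -p pics; ls
python3 - <<'E'
from bench import status, optics
import cv2,numpy as np
print(status.read_state())
for n in ["scene","side"]:
    p,d=optics.snapshot(n); cv2.imwrite(f"pics/{n}0.png",p[:,:,::-1]); np.savez(f"pics/{n}0.npz",p=p,d=d)
    print(n,optics.camera_params(n))
E
```

```text
pics
{'time_s': 0.0, 'q': array([-1.15739678e+00,  3.53661415e-01,  1.63412560e+00,  6.81699799e-05,
        1.15520472e+00, -2.37893258e-03]), 'qvel': array([-0.00059088,  0.00060613, -0.00099841, -0.0006321 , -0.00017122,
       -0.00125418]), 'joint_efforts': array([-9.95252121e-04, -5.93839431e+01, -3.34219265e+01,  6.95323362e-02,
        2.32715771e-02, -6.45075988e-05]), 'tcp_pos': array([ 252.27586794, -571.29242269,  221.85905904]), 'eef_rot': array([-6.91179424e-04,  9.78471349e-01,  2.06381512e-01, -1.12234536e-04]), 'ft_force': array([ 1.13882154, -0.19163522,  0.80941868]), 'ft_torque': array([ 0.05302915, -0.01810356, -0.03811265]), 'gripper_width': 91.8261838419183}
scene {'intrinsics': array([[530.71595337,   0.        , 320.26174508],
       [  0.        , 530.71595337, 231.96750684],
       [  0.        ,   0.        ,   1.        ]]), 'rvec': array([ 1.01709559, -2.30392717,  1.12566054]), 'tvec': array([484.92046861, 198.26870635, 981.759766  ])}
side {'intrinsics': array([[535.75996963,   0.        , 328.97448815],
       [  0.        , 535.75996963, 241.95537289],
       [  0.        ,   0.        ,   1.        ]]), 'rvec': array([ 2.51217558,  0.73478683, -0.20233372]), 'tvec': array([-509.25670495,  -54.67313529, 1351.40064049])}
```

View pics/scene0.png

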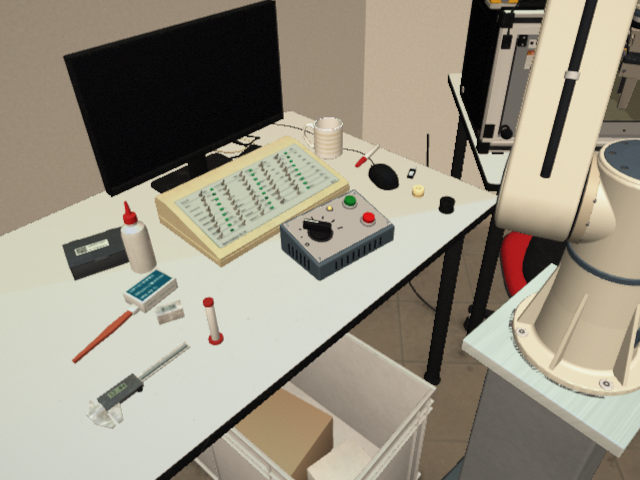

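View pics/side0.png

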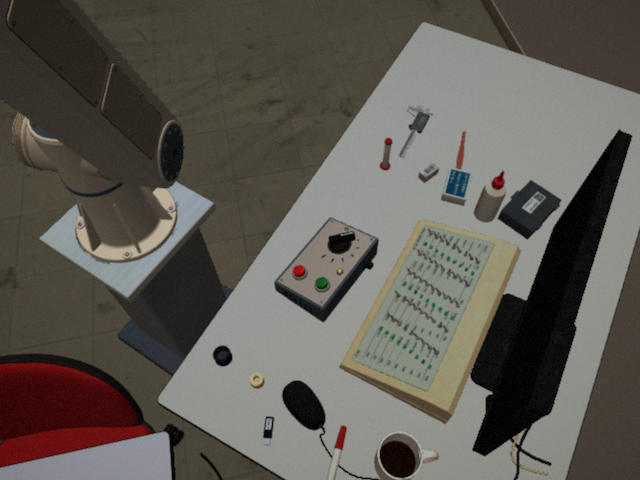

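Scene: red button at about (369,217), green at (350,201), knob at (318,230). Side: red (299,271), green (322,284), knob (341,243). Next, triangulation and zoomed views.

```bash
cat > h.py <<'E'
import cv2,numpy as np
from bench import status, optics
def P(n):
    c=optics.camera_params(n); return c['intrinsics'],cv2.Rodrigues(np.array(c['rvec']))[0],np.array(c['tvec'])
def back(n,uv,z):
    K,R,t=P(n); uv=np.atleast_2d(uv); z=np.atleast_1d(z)
    r=np.c_[(uv-[K[0,2],K[1,2]])/K[0,0],np.ones(len(uv))]*z[:,None]
    return (r-t)@R
def cloud(n,d):
    v,u=np.nonzero(d>0); return np.c_[u,v],back(n,np.c_[u,v],d[v,u])
def proj(n,X):
    K,R,t=P(n); c=np.atleast_2d(X)@R.T+t; c=c@K.T; return c[:,:2]/c[:,2:]
E
python3 - <<'E'
from h import *
for n,box in [("scene",(270,180,410,285)),("side",(265,205,390,330))]:
    f=np.load(f"pics/{n}0.npz"); p,d=f['p'],f['d']
    x0,y0,x1,y1=box
    c=cv2.resize(p[y0:y1,x0:x1],None,fx=5,fy=5 if n=="scene" else 4.6,interpolation=cv2.INTER_CUBIC)
    cv2.imwrite(f"pics/{n}0z.png",c[:,:,::-1])
    uv,X=cloud(n,d); q=p[uv[:,1],uv[:,0]].astype(int)
    inb=(uv[:,0]>x0)&(uv[:,0]<x1)&(uv[:,1]>y0)&(uv[:,1]<y1)
    for nm,m in [("red",(q[:,0]>150)&(q[:,1]<80)&(q[:,2]<80)),("green",(q[:,1]>80)&(q[:,0]<60)&(q[:,2]<110)&(q[:,1]>q[:,2]+25)),("black",(q.max(1)<40)&(X[:,2]>75)),("plate",(q.min(1)>110)&(X[:,2]>40))]:
        k=m&inb; print(n,nm,k.sum(),np.median(uv[k],0),np.median(X[k],0),X[k].min(0),X[k].max(0))
E
```

```text
scene red 82 [368. 217.] [469.01210314  88.24987121  78.2884822 ] [456.92807679  74.88405031  68.40021456] [482.56764413  99.28044102  82.53538419]
scene green 88 [349. 200.] [532.38034406  85.28670594  90.4645723 ] [519.49114912  70.33429352  46.34371634] [705.90585801 199.14396102  96.64178464]
scene black 282 [317. 227.] [505.36919239 205.0433246   87.87432314] [485.84831836 181.99456048  75.2043329 ] [529.98855097 224.54434688 102.89170763]
scene plate 4481 [327. 217.] [525.07963345 137.44244985  62.5031631 ] [430.67388943  -3.33594542  40.0115363 ] [753.11630849 251.81663028 107.26435421]
side red 64 [298.5 269. ] [470.89121596  84.21596706  79.91022208] [460.21137359  73.33655774  73.47703847] [479.27670687  95.83766426  85.10467378]
side green 79 [321. 282.] [533.06830767  79.64243589  92.71748194] [520.29018441  71.38628138  46.0418644 ] [690.03377927  91.78154189  98.14170511]
side black 352 [340. 242.] [516.42341732 189.50540722  83.7560308 ] [487.2600366   30.54915592  75.08326113] [579.37215137 244.15981311 107.58280334]
side plate 3230 [327. 265.] [513.33487664 128.99832464  67.47989846] [428.19216474  38.09466576  40.03205264] [705.16504734 258.48006139 105.29522591]
```

Run:
```python
from h import *
for n in ("scene","side"):
    d=np.load(f"pics/{n}0.npz")['d']; print(n,(d>0).mean())
    uv,X=cloud(n,d)
    t=(abs(X[:,2])<8)&(X[:,0]>300)&(X[:,0]<600); print(np.median(X[t,2]))
```

```text
scene 0.9959798177083333
1.7174434940445442
side 0.9960546875
1.7924277570560803
```

View pics/scene0z.png

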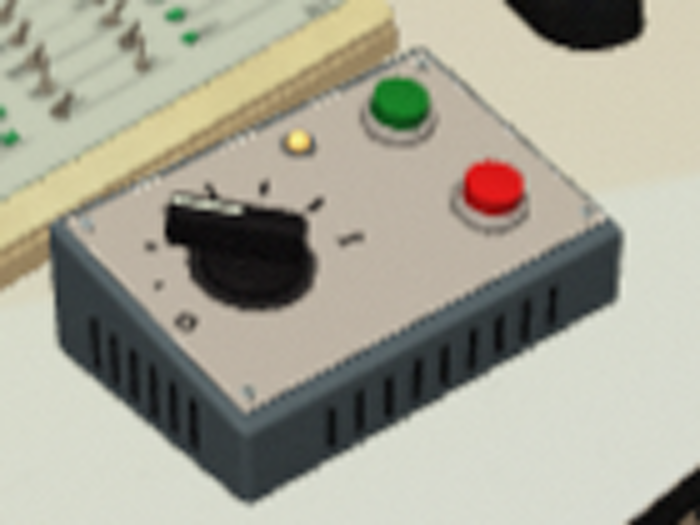

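View pics/side0z.png

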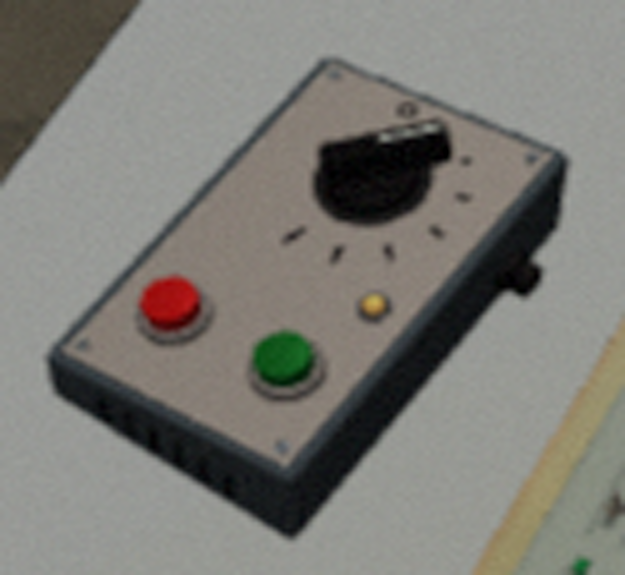

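Both views show the pointer at roughly step 1–3. I'll triangulate the features and fit the pose.

```bash
cat > tri.py <<'E'
from h import *
def und(n,a):
    a=np.array(a,float); return a/5+[270,180] if n=="scene" else a/[5,4.6]+[265,205]
def tri(a,b):
    M=[]
    for n,u in(("scene",a),("side",b)):
        K,R,t=P(n); M.append(K@np.c_[R,t])
    X=cv2.triangulatePoints(M[0],M[1],und("scene",a).T,und("side",b).T); X=(X[:3]/X[3]).T
    e=[np.linalg.norm(proj(n,X)-und(n,u),axis=1) for n,u in (("scene",a),("side",b))]
    return X,e
pts={'cBL':((55,230),(565,157)),'cFL':((248,413),(330,60)),'cFR':((620,232),(52,357)),'cBR':((420,45),(290,470)),
'red':((494,181),(170,299)),'green':((400,100),(283,354)),'ring':((185,322),(407,110)),'s2':((150,246),(466,160)),
's4':((212,190),(437,232)),'s5':((265,187),(390,252)),'s6':((316,204),(337,254)),'s7':((350,238),(294,235)),
'tip':((172,199),(447,125)),'line_in':((243,211),(380,140))}
E
python3 - <<'E'
from tri import *
k=list(pts); X,e=tri(np.array([pts[i][0] for i in k],float),np.array([pts[i][1] for i in k],float))
for i,x,a,b in zip(k,X,*e): print(i,x.round(1),a.round(2),b.round(2))
D=dict(zip(k,X)); y=D['cBL']-D['cBR']; print(y, D['cFL']-D['cFR'],D['green']-D['red'])
E
```

```text
cBL [577.9 248.7  76. ] 0.68 0.62
cFL [448.  251.9  54.2] 0.5 0.42
cFR [433.2  41.4  46.6] 0.47 0.45
cBR [565.9  36.2  82.2] 0.11 0.12
red [470.5  84.7  76.7] 0.24 0.23
green [532.5  82.1  88.5] 0.14 0.15
ring [499.5 240.1  65.3] 0.06 0.05
s2 [540.7 224.3  74.6] 0.1 0.09
s4 [551.3 180.2  77. ] 0.32 0.31
s5 [538.8 160.   75.2] 0.35 0.33
s6 [518.1 148.3  70.9] 0.31 0.29
s7 [494.4 149.5  65.6] 0.16 0.15
tip [530.3 220.5 103.5] 0.58 0.53
line_in [508.  199.7  98.5] 0.41 0.38
[ 11.92814785 212.45452322  -6.2040483 ] [ 14.80969136 210.48191199   7.60188219] [62.00024736 -2.51807433 11.76817989]
```

Run:
```python
from tri import *
from scipy.optimize import least_squares
from scipy.spatial.transform import Rotation as Ro
k=list(pts); X,e=tri(np.array([pts[i][0] for i in k],float),np.array([pts[i][1] for i in k],float)); D=dict(zip(k,X))
def F(psi): return Ro.from_euler('ZY',[psi,-np.radians(12)]).as_matrix()
M=[('ring',0),('s2',2),('s4',4),('s5',5),('s6',6),('s7',7)]
def res(p):
    R=F(p[3]); r=[]
    for n,i in M:
        q=(D[n]-p[:3])@R; a=np.radians(105-30*i); r+= [q[0]*-np.sin(a)+q[1]*np.cos(a), q[2]]
    q=(D['tip']-p[:3])@R; a=np.radians(45); r+=list(q-[39*np.cos(a),39*np.sin(a),31])
    g=(D['green']-D['red'])@R; r+=[g[1]]
    r+=[((D['red']-p[:3])@R)[2]-18,((D['green']-p[:3])@R)[2]-18]
    r+=[((D['cBL']-D['cBR'])@R)[0]/2,((D['cFL']-D['cFR'])@R)[0]/2]
    return r
s=least_squares(res,[505,195,70,-.05]); print(s.x,np.degrees(s.x[3])); print(np.round(s.fun,1))
R=F(s.x[3])
for n in D: print(n,((D[n]-s.x[:3])@R).round(1), np.degrees(np.arctan2(*((D[n]-s.x[:3])@R)[[1,0]])).round(1))
print(R)
# depth plane of plate
for n in("scene","side"):
    f=np.load(f"pics/{n}0.npz"); uv,X=cloud(n,f['d']); q=(X-s.x[:3])@R
    m=(abs(q[:,0])<55)&(q[:,1]<40)&(q[:,1]>-150)&(np.hypot(q[:,0],q[:,1])>45)&(abs(q[:,2])<5); print(n,m.sum(),np.median(q[m,2]), np.linalg.lstsq(np.c_[q[m][:,:2],np.ones(m.sum())],q[m,2],rcond=None)[0])
```

```text
[ 5.08766844e+02  1.94367230e+02  6.72607601e+01 -5.46018514e-02] -3.1284556376776003
[-0.2  0.5  0.3  0.9  0.   0.6  0.1  1.2  0.1  1.1  0.3  0.9 -0.4 -0.3
  0.3  0.9 -2.1 -3.4 -0.5  2.4]
cBL [66.4 58.  -5.2] 41.1
cFL [-65.1  54.2   0.5] 140.3
cFR [ -69.9 -156.8   -6.3] -114.0
cBR [  67.4 -154.8    0.9] -66.5
red [ -29.5 -111.6   15.9] -104.8
green [  33.6 -110.8   14.6] -73.1
ring [-11.9  45.1   0.5] 104.8
s2 [31.2 31.6  0.9] 45.4
s4 [ 44.3 -11.9   0.6] -15.0
s5 [ 32.8 -32.7   1.2] -44.9
s6 [ 12.3 -45.5   1.1] -74.9
s7 [-11.9 -45.6   0.9] -104.7
tip [27.2 27.2 31.3] 45.0
line_in [ 5.5  5.3 30.8] 44.0
[[ 0.97668986  0.05457472 -0.20760184]
 [-0.05338214  0.99850969  0.01134672]
 [ 0.20791169  0.          0.9781476 ]]
scene 1723 1.4138669382300442 [ 7.44972649e-04 -5.61670472e-04  1.34722506e+00]
side 1884 1.8367201157071613 [-4.82114188e-04  1.20529329e-03  1.86746499e+00]
```

The fit is clean: the pointer is at step 2 (45.0° in the plate frame), so three clicks are needed. Next is a planning helper, then the approach.

```bash
cat > plan.py <<'E'
import numpy as np,sys
from bench import status
from scipy.spatial.transform import Rotation as Ro
C=np.array([508.8,194.4,67.2]); R=Ro.from_euler('ZY',[-.0546,-np.radians(12)]).as_matrix()
def cur():
    s=status.read_state(); w,x,y,z=s['eef_rot']; return s,np.array(s['tcp_pos']),Ro.from_quat([x,y,z,w]).as_matrix()
def toolR(a): # tool x at plate angle a deg, z=-normal
    a=np.radians(a); x=R@[np.cos(a),np.sin(a),0]; z=-R[:,2]; return np.c_[x,np.cross(z,x),z]
def W(p): return C+R@np.array(p,float)
def to(p,a): # TCP target in plate coords, tool x plate angle
    s,t,T=cur(); rv=Ro.from_matrix(T.T@toolR(a)).as_rotvec()/(np.pi/2)
    print("t",round(s['time_s'],2),"q",np.round(s['q'],2),"F",np.round(s['ft_force'],1),"plate",((t-C)@R).round(1),"width",round(s['gripper_width'],1))
    print("turn",rv.round(4),"rows",np.linalg.norm(rv)/.079)
    d=T.T@(W(p)-t)/100; print("shift",d.round(4),"rows",np.linalg.norm(d)/.41)
    print("shift after turn",(toolR(a).T@(W(p)-t)/100).round(4), "world d",(W(p)-t).round(1))
def here():
    s,t,T=cur(); q=(t-C)@R; x=R.T@T[:,0]; z=R.T@T[:,2]
    print("t",round(s['time_s'],2),"plate TCP",q.round(1),"tip h",(q[2]-8).round(1),"xang",np.degrees(np.arctan2(x[1],x[0])).round(1),"z",z.round(3),"F plate",(R.T@s['ft_force']).round(2),"q",np.round(s['q'],2),"w",round(s['gripper_width'],1))
E
python3 -c "
from plan import *
to((-30,-111.2,80),180)"
```

```text
t 0.1 q [-1.16  0.35  1.63 -0.    1.16 -0.  ] F [-0.2 -0.2 -0.3] plate [-177.5 -778.6  195.9] width 91.9
turn [-0.1782 -0.0437 -1.6924] rows 21.548485573583285
shift [ 4.5258 -5.1853  0.8337] rows 16.909593635328957
shift after turn [-1.4752  6.6742  1.1595] world d [204.6 657.2 -82.7]
```

```bash
python3 -m pendant '[0,0,0,0.25,-0.288,0.02,1, 0,0,0,0.25,-0.288,0.02,1, 0,0,0,0.25,-0.288,0.02,1, 0,0,0,0.25,-0.288,0.02,1, 0,0,0,0.25,-0.288,0.02,1, 0,0,0,0.25,-0.288,0.02,1, 0,0,0,0.25,-0.288,0.02,1, 0,0,0,0.25,-0.288,0.02,1, 0,0,0,0.25,-0.288,0.02,1, 0,0,0,0.25,-0.288,0.02,1, 0,0,0,0.25,-0.288,0.02,1, 0,0,0,0.25,-0.288,0.02,1, 0,0,0,0.25,-0.288,0.02,1, 0,0,0,0.25,-0.288,0.02,1, 0,0,0,0.25,-0.288,0.02,1, 0,0,0,0.25,-0.288,0.02,1]' 15; python3 -c "
from plan import *
to((-30,-111.2,80),180)"
```

```text
time_s: 1.43
tcp_pos: [434.2, 31.7, 185.4]
eef_rot: [-0.0, 0.98, 0.201, -0.0]
ft_force: [1.4, -0.9, -0.6]
gripper_width: 0.4
t 1.43 q [0.07 0.1  2.06 0.   0.98 1.24] F [ 1.4 -0.9 -0.6] plate [ -39.6 -166.5  129.3] width 0.4
turn [-0.1794 -0.0422 -1.6997] rows 21.64066656882894
shift [ 0.4213 -0.4085  0.462 ] rows 1.8215764941492116
shift after turn [-0.096   0.553   0.4927] world d [ 22.6  54.1 -46.2]
```

Rotate in place.

```bash
python3 -m pendant '[-0.0082,-0.0019,-0.0775,0,0,0,1, -0.0082,-0.0019,-0.0775,0,0,0,1, -0.0082,-0.0019,-0.0775,0,0,0,1, -0.0082,-0.0019,-0.0775,0,0,0,1, -0.0082,-0.0019,-0.0775,0,0,0,1, -0.0082,-0.0019,-0.0775,0,0,0,1, -0.0082,-0.0019,-0.0775,0,0,0,1, -0.0082,-0.0019,-0.0775,0,0,0,1, -0.0082,-0.0019,-0.0775,0,0,0,1, -0.0082,-0.0019,-0.0775,0,0,0,1, -0.0082,-0.0019,-0.0775,0,0,0,1, -0.0082,-0.0019,-0.0775,0,0,0,1, -0.0082,-0.0019,-0.0775,0,0,0,1, -0.0082,-0.0019,-0.0775,0,0,0,1, -0.0082,-0.0019,-0.0775,0,0,0,1, -0.0082,-0.0019,-0.0775,0,0,0,1, -0.0082,-0.0019,-0.0775,0,0,0,1, -0.0082,-0.0019,-0.0775,0,0,0,1, -0.0082,-0.0019,-0.0775,0,0,0,1]'; python3 -c "
from plan import *
here();to((-30,-111.2,80),180)"
```

```text
time_s: 3.02
tcp_pos: [431.8, 41.5, 181.2]
eef_rot: [0.095, 0.182, 0.979, -0.003]
ft_force: [-0.3, -0.1, 0.2]
gripper_width: 0.5
t 3.02 plate TCP [ -43.4 -156.9  125.8] tip h 117.8 xang 162.2 z [-0.021 -0.031 -0.999] F plate [-0.29 -0.09  0.28] q [ 0.15  0.01  2.19 -0.1   0.77 -0.99] w 0.5
t 3.02 q [ 0.15  0.01  2.19 -0.1   0.77 -0.99] F [-0.3 -0.1  0.2] plate [ -43.4 -156.9  125.8] width 0.5
turn [-0.0218 -0.01   -0.1975] rows 2.5178878006425376
shift [0.0075 0.4922 0.4402] rows 1.6105396355016528
shift after turn [-0.1338  0.4569  0.4575] world d [ 25.1  44.4 -42. ]
```

```bash
python3 -m pendant '[-0.0073,-0.0033,-0.0675,0,0,0,1, -0.0073,-0.0033,-0.0675,0,0,0,1, -0.0073,-0.0033,-0.0675,0,0,0,1, 0,0,0,-0.033,0.115,0.114,1, 0,0,0,-0.033,0.115,0.114,1, 0,0,0,-0.033,0.115,0.114,1, 0,0,0,-0.033,0.115,0.114,1, 0,0,0,0,0,0,1]'
python3 - <<'E'
from plan import *
from h import *
here();to((-30,-111.2,40),180)
for n,b in(("scene",(270,140,430,285)),("side",(225,195,390,330))):
    p,d=optics.snapshot(n); cv2.imwrite(f"pics/{n}1.png",cv2.resize(p[b[1]:b[3],b[0]:b[2]],None,fx=4,fy=4,interpolation=cv2.INTER_CUBIC)[:,:,::-1])
E
```

```text
time_s: 3.68
tcp_pos: [454.4, 87.3, 137.4]
eef_rot: [0.105, 0.01, 0.994, -0.004]
ft_force: [-0.3, -1.0, -0.4]
gripper_width: 0.4
t 3.68 plate TCP [ -32.8 -109.9   78.7] tip h 70.7 xang -178.1 z [ 0.001  0.002 -1.   ] F plate [-0.28 -0.97 -0.31] q [ 0.23  0.12  2.19 -0.1   0.63 -1.25] w 0.4
t 3.68 q [ 0.23  0.12  2.19 -0.1   0.63 -1.25] F [-0.3 -1.  -0.4] plate [ -32.8 -109.9   78.7] width 0.4
turn [0.0013 0.0006 0.0216] rows 0.2742850838264801
shift [-0.0274 -0.0145  0.3872] rows 0.9473585945162595
shift after turn [-0.0282 -0.0128  0.3872] world d [ 10.7  -1.9 -37.3]
```

View pics/scene1.png

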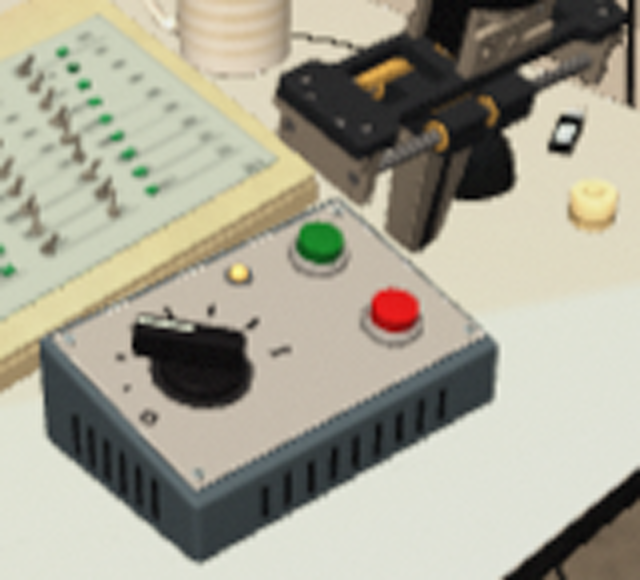

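View pics/side1.png

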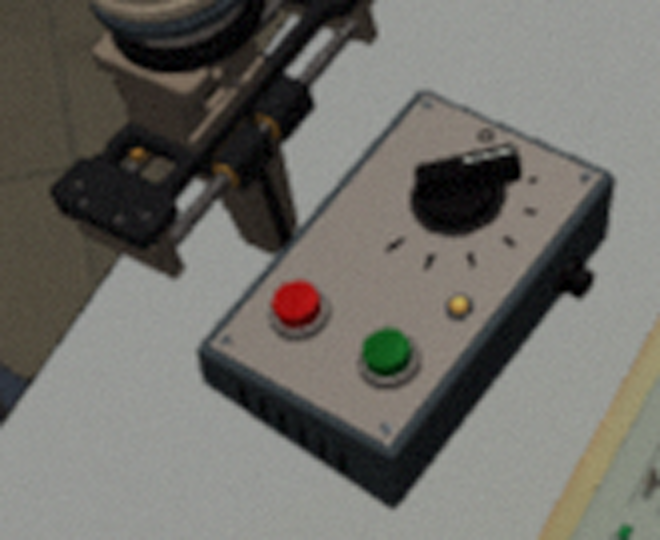

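The fingertips are above the red button: scene crop (410,243), side crop (275,248). I'll check that against the forward kinematics and calibration.

Run:
```python
from plan import *
from h import *
s,t,T=cur(); tip=t+T[:,2]*8
print("tip",tip)
cs=np.array([tip+T[:,0]*a+T[:,1]*b for a in(-10,10) for b in(-18,18)])
print(((proj("scene",np.r_[[tip],cs])-[270,140])*4).round(0).tolist()); print(((proj("side",np.r_[[tip],cs])-[225,195])*4).round(0).tolist())
```

```text
tip [455.47407709  86.21290078 130.5255989 ]
[[416.0, 236.0], [427.0, 212.0], [379.0, 238.0], [453.0, 234.0], [405.0, 260.0]]
[[269.0, 238.0], [264.0, 269.0], [303.0, 221.0], [234.0, 255.0], [274.0, 207.0]]
```

```bash
python3 -m pendant '[0.0013,0.0006,0.0216,-0.027,-0.013,0.1,1, 0,0,0,0,0,0.12,1, 0,0,0,0,0,0.12,1, 0,0,0,0,0,0.10,1, 0,0,0,0,0,0,1, 0,0,0,0,0,0.03,1, 0,0,0,0,0,0,1]';python3 -c "
from plan import *
here()"
```

```text
time_s: 4.37
tcp_pos: [466.4, 81.1, 95.9]
eef_rot: [0.106, 0.028, 0.994, -0.003]
ft_force: [-0.2, -0.4, 0.0]
gripper_width: 0.8
t 4.37 plate TCP [ -29.4 -115.4   35.6] tip h 27.6 xang 179.9 z [ 0.004 -0.001 -1.   ] F plate [-0.21 -0.45  0.07] q [ 0.21  0.21  2.21 -0.11  0.52 -1.21] w 0.8
```

```bash
python3 -m pendant '[0,0,0,0,0.035,0.03,1, 0,0,0,0,0.005,0.03,1, 0,0,0,0,0,0.02,1, 0,0,0,0,0,0,1]';python3 -c "
from plan import *
here()"
```

```text
time_s: 4.7
tcp_pos: [469.3, 85.2, 89.6]
eef_rot: [0.108, 0.029, 0.994, -0.003]
ft_force: [0.0, 0.4, 0.3]
gripper_width: 0.7
t 4.7 plate TCP [ -28.1 -111.2   28.9] tip h 20.9 xang 179.8 z [ 0.007  0.    -1.   ] F plate [0.06 0.43 0.3 ] q [ 0.22  0.23  2.21 -0.12  0.5  -1.19] w 0.7
```

```bash
python3 -m pendant '[0,0,0,0.01,0,0.025,1, 0,0,0,0,0,0.02,1, 0,0,0,0,0,0,1]';python3 -c "
from plan import *
here()"; python3 -m pendant '[0,0,0,0,0,0.02,1, 0,0,0,0,0,0.01,1, 0,0,0,0,0,0,1]';python3 -c "
from plan import *
here()"
```

```text
time_s: 4.95
tcp_pos: [469.6, 85.5, 85.0]
eef_rot: [0.108, 0.028, 0.994, -0.003]
ft_force: [0.3, -0.2, 2.6]
gripper_width: 0.4
t 4.95 plate TCP [ -28.7 -110.9   24.3] tip h 16.3 xang 179.9 z [ 0.008  0.    -1.   ] F plate [ 0.84 -0.19  2.48] q [ 0.22  0.24  2.21 -0.12  0.49 -1.19] w 0.4
time_s: 5.2
tcp_pos: [470.3, 85.4, 81.9]
eef_rot: [0.108, 0.028, 0.994, -0.003]
ft_force: [-1.2, -0.6, 3.5]
gripper_width: 0.3
t 5.2 plate TCP [ -28.7 -110.9   21.1] tip h 13.1 xang 179.9 z [ 0.008  0.    -1.   ] F plate [-0.45 -0.64  3.67] q [ 0.22  0.24  2.21 -0.13  0.48 -1.19] w 0.3
```

```bash
python3 -m pendant '[0,0,0,0,0,0.015,1, 0,0,0,0,0,0.01,1]';python3 -c "
from plan import *
here()"; python3 -m pendant '[0,0,0,0,0,0.01,1,0,0,0,0,0,0,1]';python3 -c "
from plan import *
here()"
```

```text
time_s: 5.37
tcp_pos: [470.9, 85.4, 80.0]
eef_rot: [0.108, 0.028, 0.994, -0.003]
ft_force: [-11.4, -0.3, 31.7]
gripper_width: 0.6
t 5.37 plate TCP [ -28.6 -110.9   19.1] tip h 11.1 xang 179.9 z [ 0.008  0.    -1.   ] F plate [-4.55 -0.89 33.39] q [ 0.22  0.25  2.21 -0.13  0.47 -1.19] w 0.6
time_s: 5.53
tcp_pos: [470.8, 85.4, 80.5]
eef_rot: [0.108, 0.029, 0.994, -0.003]
ft_force: [-4.5, 0.6, 10.7]
gripper_width: 0.3
t 5.53 plate TCP [ -28.6 -110.9   19.7] tip h 11.7 xang 179.8 z [ 0.007 -0.    -1.   ] F plate [-2.23  0.35 11.37] q [ 0.22  0.25  2.21 -0.13  0.47 -1.19] w 0.3
```

Fully bottomed, with a brief 33 N transient, so I'll go gentler on the start button. Retract and look.

```bash
python3 -m pendant '[0,0,0,0,0,-0.1,1, 0,0,0,0,0,-0.25,1, 0,0,0,0,0,-0.3,1, 0,0,0,0,0,0,1]'
python3 - <<'E'
from plan import *
from h import *
here()
for n,b in(("scene",(270,140,430,285)),("side",(225,195,390,330))):
    p,d=optics.snapshot(n); cv2.imwrite(f"pics/{n}2.png",cv2.resize(p[b[1]:b[3],b[0]:b[2]],None,fx=4,fy=4,interpolation=cv2.INTER_CUBIC)[:,:,::-1])
E
```

```text
time_s: 5.87
tcp_pos: [455.8, 86.2, 145.1]
eef_rot: [0.107, 0.029, 0.994, -0.003]
ft_force: [1.0, 0.8, 1.3]
gripper_width: 0.7
t 5.87 plate TCP [ -29.8 -110.9   85.9] tip h 77.9 xang 179.8 z [ 0.005 -0.    -1.   ] F plate [1.23 0.85 1.03] q [ 0.23  0.1   2.19 -0.1   0.65 -1.21] w 0.7
```

View pics/scene2.png

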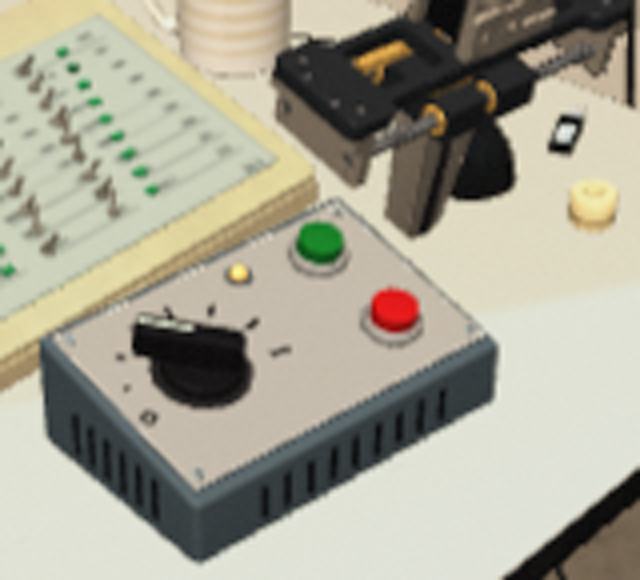

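View pics/side2.png

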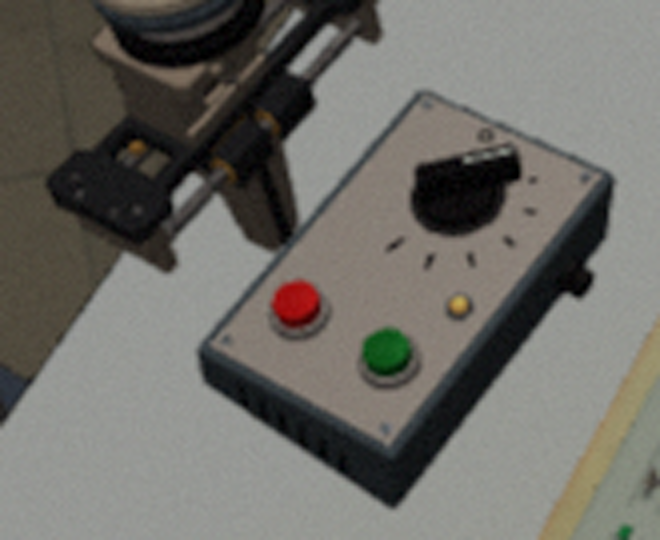

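The controller has not moved and the pointer is still at step 2. The lamp looks unchanged, so I won't use it as evidence. Move to a hover on the counter-clockwise side of the pointer.

```bash
cat >> plan.py <<'E'
def pt(a,r,t,z): # pointer angle a deg (plate), radius, ccw offset
    a=np.radians(a); return (r*np.cos(a)-t*np.sin(a), r*np.sin(a)+t*np.cos(a), z)
def loc(a):
    s,t,T=cur(); q=(t-C)@R; b=np.radians(a); print("rel pointer angle",a,": r",round(q[0]*np.cos(b)+q[1]*np.sin(b),1),"t",round(-q[0]*np.sin(b)+q[1]*np.cos(b),1))
E
python3 -c "
from plan import *
to(pt(45,31,32,80),225)"
```

```text
t 5.97 q [ 0.23  0.11  2.19 -0.1   0.64 -1.21] F [-0.  -0.6 -0.8] plate [ -31.3 -111.3   83.2] width 0.3
turn [-0.0013  0.001  -0.5019] rows 6.352669921872058
shift [-0.3012  1.5597  0.0308] rows 3.875227473048762
shift after turn [-1.3185  0.886   0.032 ] world d [ 39.  154.    3.2]
```

```bash
python3 -m pendant '[0,0,0,-0.05,0.26,0,1, 0,0,0,-0.05,0.26,0,1, 0,0,0,-0.05,0.26,0,1, 0,0,0,-0.05,0.26,0,1, 0,0,0,-0.05,0.26,0,1, 0,0,0,-0.05,0.26,0,1, 0,0,0,0,0,0,1, 0,0,-0.072,0,0,0,1, 0,0,-0.072,0,0,0,1, 0,0,-0.072,0,0,0,1, 0,0,-0.072,0,0,0,1, 0,0,-0.072,0,0,0,1, 0,0,-0.072,0,0,0,1, 0,0,-0.072,0,0,0,1, 0,0,0,0,0,0,1]'; python3 -c "
from plan import *
here();to(pt(45,31,32,70),225)"
```

```text
time_s: 7.22
tcp_pos: [486.9, 240.3, 125.5]
eef_rot: [0.082, -0.375, 0.922, -0.047]
ft_force: [0.3, -0.3, -1.0]
gripper_width: 0.6
t 7.22 plate TCP [-11.8  44.6  62.1] tip h 54.1 xang -132.5 z [-0.021 -0.016 -1.   ] F plate [ 0.13 -0.29 -1.08] q [ 0.53  0.28  2.01 -0.18  0.71 -1.68] w 0.6
t 7.22 q [ 0.53  0.28  2.01 -0.18  0.71 -1.68] F [ 0.3 -0.3 -1. ] plate [-11.8  44.6  62.1] width 0.6
turn [ 0.0028 -0.0164  0.0276] rows 0.40734029008024486
shift [-0.072  -0.0818 -0.0816] rows 0.33202356190603377
shift after turn [-0.0776 -0.0789 -0.0793] world d [ 9.2 -0.6 10.1]
```

```bash
python3 -m pendant '[0.0028,-0.0164,0.0276,-0.072,-0.06,0,1, 0,0,0,0,0,0,1]'
python3 - <<'E'
from plan import *
from h import *
here();to(pt(45,31,32,21),225); loc(45)
for n,b in(("scene",(250,140,410,285)),("side",(265,180,430,315))):
    p,d=optics.snapshot(n); cv2.imwrite(f"pics/{n}3.png",cv2.resize(p[b[1]:b[3],b[0]:b[2]],None,fx=4,fy=4,interpolation=cv2.INTER_CUBIC)[:,:,::-1])
E
```

```text
time_s: 7.38
tcp_pos: [495.0, 239.7, 124.7]
eef_rot: [0.094, -0.352, 0.93, -0.043]
ft_force: [-0.4, -0.3, -0.5]
gripper_width: 0.4
t 7.38 plate TCP [-3.9 44.5 59.6] tip h 51.6 xang -135.4 z [-0.003 -0.002 -1.   ] F plate [-0.5  -0.37 -0.4 ] q [ 0.52  0.28  2.02 -0.18  0.68 -1.64] w 0.4
t 7.38 q [ 0.52  0.28  2.02 -0.18  0.68 -1.64] F [-0.4 -0.3 -0.5] plate [-3.9 44.5 59.6] width 0.4
turn [ 0.0004 -0.0019 -0.0047] rows 0.06390208173874604
shift [-0.0243 -0.0226  0.3857] rows 0.9442859099112477
shift after turn [-0.023  -0.0225  0.3858] world d [ 11.2  -0.6 -37.1]
rel pointer angle 45 : r 28.7 t 34.3
```

View pics/scene3.png

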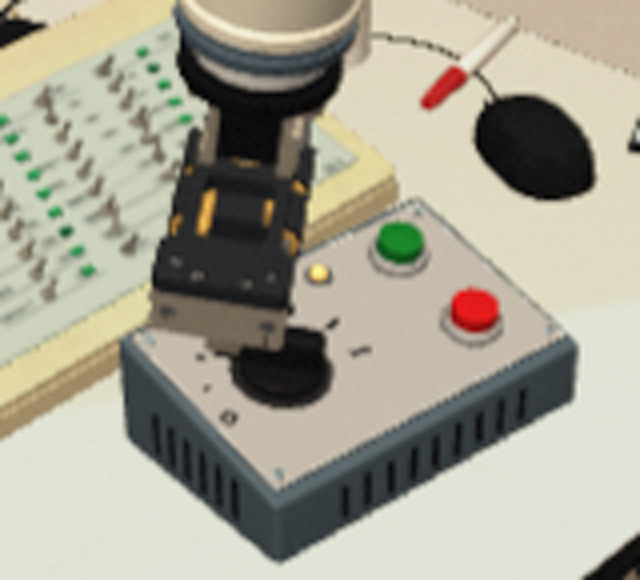

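View pics/side3.png

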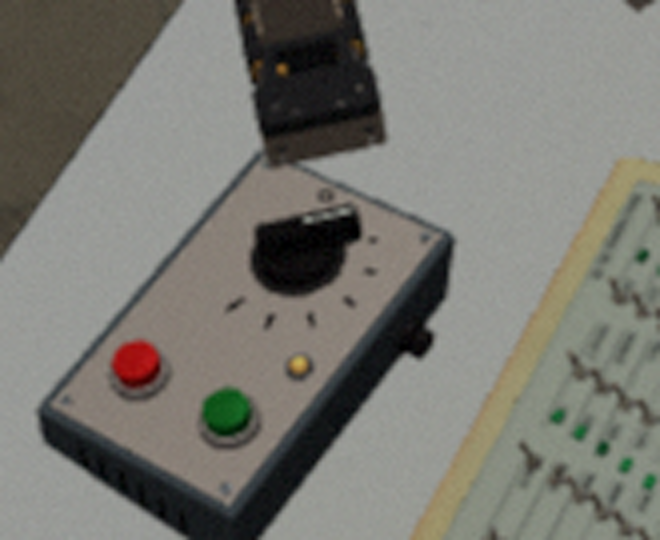

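The tool hovers on the ring side of the pointer, and the pointer tip is clear at side crop (355,215). Descend.

```bash
python3 -m pendant '[0,0,0,-0.01,0,0.1,1, 0,0,0,-0.01,0,0.1,1, 0,0,0,0,0,0.08,1, 0,0,0,0,0,0,1]'; python3 -c "
from plan import *
here();to(pt(45,31,32,21),225);loc(45)"
```

```text
time_s: 7.82
tcp_pos: [501.1, 240.2, 94.0]
eef_rot: [0.092, -0.353, 0.93, -0.043]
ft_force: [0.2, 0.0, -0.5]
gripper_width: 0.6
t 7.82 plate TCP [-4.4 45.4 28.4] tip h 20.4 xang -135.3 z [-0.006 -0.004 -1.   ] F plate [ 0.06  0.03 -0.48] q [ 0.52  0.34  2.02 -0.19  0.62 -1.63] w 0.6
t 7.82 q [ 0.52  0.34  2.02 -0.19  0.62 -1.63] F [ 0.2  0.  -0.5] plate [-4.4 45.4 28.4] width 0.6
turn [ 0.001  -0.0046 -0.0036] rows 0.07478582054533575
shift [-0.0212 -0.0318  0.0735] rows 0.20207479290934527
shift after turn [-0.0204 -0.0318  0.0737] world d [ 5.1 -1.1 -6.4]
rel pointer angle 45 : r 29.0 t 35.2
```

```bash
python3 -m pendant '[0.001,-0.0046,-0.0036,-0.02,0,0.035,1, 0,0,0,0,0,0.035,1, 0,0,0,0,-0.03,0,1, 0,0,0,0,-0.03,0,1, 0,0,0,0,0,0,1]'; python3 -c "
from plan import *
here();loc(45)"
```

```text
time_s: 8.23
tcp_pos: [507.8, 236.6, 86.1]
eef_rot: [0.094, -0.356, 0.929, -0.043]
ft_force: [0.4, 0.9, -0.4]
gripper_width: 0.5
t 8.23 plate TCP [ 0.7 42.1 19.1] tip h 11.1 xang -134.9 z [-0.002 -0.001 -1.   ] F plate [ 0.27  0.93 -0.47] q [ 0.5   0.35  2.02 -0.2   0.6  -1.65] w 0.5
rel pointer angle 45 : r 30.3 t 29.3
```

```bash
for i in 1; do python3 -m pendant '[0,0,0,0,-0.02,-0.015,1, 0,0,0,0,-0.02,0,1]'; python3 -c "
from plan import *
here();loc(45)"; done; python3 -m pendant '[0,0,0,0,-0.02,0,1, 0,0,0,0,-0.02,0,1]'; python3 -c "
from plan import *
here();loc(45)"
```

```text
time_s: 8.4
tcp_pos: [510.5, 233.5, 88.7]
eef_rot: [0.095, -0.356, 0.929, -0.043]
ft_force: [0.5, -0.0, 0.3]
gripper_width: 0.2
t 8.4 plate TCP [ 4.  39.1 21.1] tip h 13.1 xang -134.9 z [-0.001 -0.001 -1.   ] F plate [ 0.58 -0.01  0.19] q [ 0.49  0.35  2.02 -0.19  0.6  -1.66] w 0.2
rel pointer angle 45 : r 30.5 t 24.8
time_s: 8.57
tcp_pos: [513.7, 230.3, 90.1]
eef_rot: [0.095, -0.356, 0.929, -0.043]
ft_force: [-0.5, 1.9, -0.4]
gripper_width: 0.7
t 8.57 plate TCP [ 7.6 36.1 21.8] tip h 13.8 xang -134.9 z [-0. -0. -1.] F plate [-0.64  1.84 -0.27] q [ 0.49  0.35  2.02 -0.19  0.6  -1.67] w 0.7
rel pointer angle 45 : r 30.9 t 20.2
```

Contact is at t≈20 mm. Now push along the arc in 4° rows.

```bash
python3 -m pendant '[0,0,0.044,-0.013,-0.022,0,1, 0,0,0.044,-0.013,-0.022,0,1, 0,0,0.044,-0.013,-0.022,0,1]'; python3 -c "
from plan import *
here();loc(45)
s,t,T=cur();print('Ftool',T.T@s['ft_force'])
for a in(35,33,31,29): loc(a)"
```

```text
time_s: 8.82
tcp_pos: [520.4, 228.0, 91.7]
eef_rot: [0.099, -0.255, 0.961, -0.031]
ft_force: [-1.0, 1.4, -1.2]
gripper_width: 0.4
t 8.82 plate TCP [14.6 34.2 22. ] tip h 14.0 xang -147.2 z [-0.001  0.002 -1.   ] F plate [-1.3   1.35 -0.91] q [ 0.47  0.35  2.   -0.18  0.61 -1.48] w 0.4
rel pointer angle 45 : r 34.5 t 13.8
Ftool [0.36376906 1.83483208 0.91783717]
rel pointer angle 35 : r 31.6 t 19.6
rel pointer angle 33 : r 30.9 t 20.7
rel pointer angle 31 : r 30.1 t 21.7
rel pointer angle 29 : r 29.3 t 22.8
```

```bash
python3 -m pendant '[0,0,0.044,-0.013,-0.022,0,1, 0,0,0.044,-0.013,-0.022,0,1, 0,0,0,0,0,0,1]'
python3 - <<'E'
from plan import *
from h import *
here()
s,t,T=cur();print('Ftool',T.T@s['ft_force'])
loc(25)
for n,b in(("scene",(250,140,410,285)),("side",(265,180,430,315))):
    p,d=optics.snapshot(n); cv2.imwrite(f"pics/{n}4.png",cv2.resize(p[b[1]:b[3],b[0]:b[2]],None,fx=4,fy=4,interpolation=cv2.INTER_CUBIC)[:,:,::-1])
E
```

```text
time_s: 9.07
tcp_pos: [525.4, 225.3, 93.1]
eef_rot: [0.102, -0.183, 0.978, -0.023]
ft_force: [0.6, 0.3, -0.1]
gripper_width: 0.3
t 9.07 plate TCP [20.  31.7 22.3] tip h 14.3 xang -155.7 z [-0.     0.003 -1.   ] F plate [ 0.52  0.3  -0.19] q [ 0.46  0.35  2.   -0.18  0.61 -1.34] w 0.3
Ftool [-0.59687216  0.05482003  0.18805633]
rel pointer angle 25 : r 31.5 t 20.3
```

View pics/side4.png

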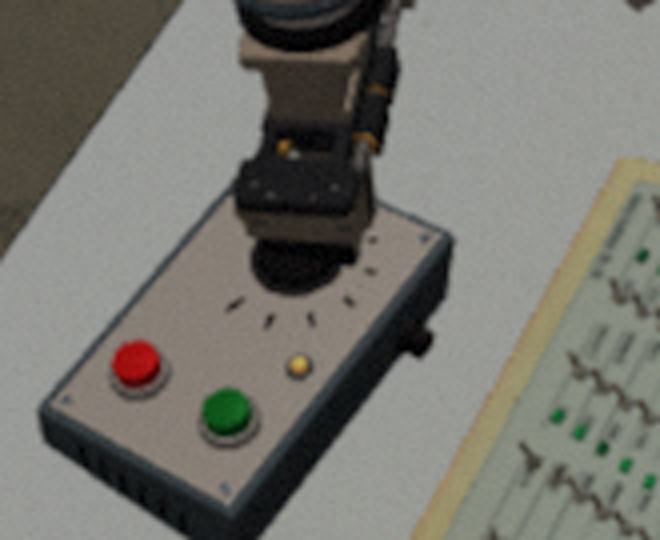

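View pics/scene4.png

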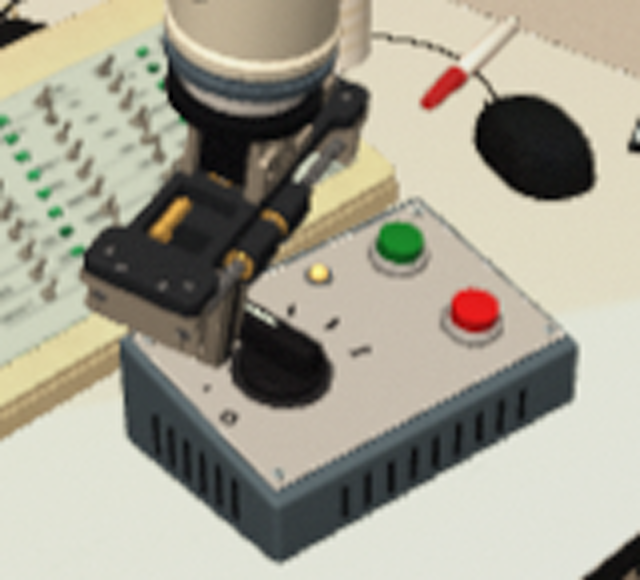

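The force dropped to zero and the scene shows the pointer turned one step. Verify against the projected tip for step 3, then click again.

```bash
python3 - <<'E'
from plan import *
from h import *
for k in(2,3,4):
    a=np.radians(105-30*k); L=[W((r*np.cos(a),r*np.sin(a),31)) for r in(10,39)]
    print(k,((proj("scene",np.array(L))-[250,140])*4).round().tolist())
E
python3 -m pendant '[0,0,0.044,-0.013,-0.022,0,1, 0,0,0.044,-0.013,-0.022,0,1, 0,0,0.044,-0.013,-0.022,0,1, 0,0,0.044,-0.013,-0.022,0,1]'; python3 -c "
from plan import *
here()
s,t,T=cur();print('Ftool',T.T@s['ft_force']); x=R.T@T[:,0]; loc(np.degrees(np.arctan2(-x[1],-x[0])))"
```

```text
2 [[268.0, 328.0], [214.0, 319.0]]
3 [[272.0, 322.0], [229.0, 295.0]]
4 [[280.0, 318.0], [259.0, 281.0]]
time_s: 9.5
tcp_pos: [531.8, 218.5, 94.6]
eef_rot: [0.104, -0.05, 0.993, -0.009]
ft_force: [-1.4, 3.9, -0.7]
gripper_width: 0.4
t 9.5 plate TCP [26.9 25.4 22.3] tip h 14.3 xang -171.2 z [-0.001  0.003 -1.   ] F plate [-1.72  3.85 -0.38] q [ 0.45  0.36  1.99 -0.17  0.62 -1.1 ] w 0.4
Ftool [1.11104456 4.07118421 0.38837398]
rel pointer angle 8.838576443773405 : r 30.4 t 20.9
```

```bash
python3 -m pendant '[0,0,0.044,-0.013,-0.022,0,1, 0,0,0.044,-0.013,-0.022,0,1, 0,0,0.044,-0.013,-0.022,0,1, 0,0,0.044,-0.013,-0.022,0,1, 0,0,0,0,0,0,1]'
python3 - <<'E'
from plan import *
from h import *
here()
s,t,T=cur();print('Ftool',T.T@s['ft_force']); x=R.T@T[:,0]; loc(np.degrees(np.arctan2(-x[1],-x[0])))
for n,b in(("scene",(250,140,410,285)),):
    p,d=optics.snapshot(n); cv2.imwrite(f"pics/{n}5.png",cv2.resize(p[b[1]:b[3],b[0]:b[2]],None,fx=4,fy=4,interpolation=cv2.INTER_CUBIC)[:,:,::-1])
E
```

```text
time_s: 9.92
tcp_pos: [537.3, 210.9, 96.2]
eef_rot: [0.105, 0.09, 0.99, 0.007]
ft_force: [-0.6, -0.7, 0.0]
gripper_width: 0.5
t 9.92 plate TCP [33.  18.1 22.6] tip h 14.6 xang 172.7 z [ 0.001  0.006 -1.   ] F plate [-0.51 -0.76  0.14] q [ 0.43  0.35  1.99 -0.16  0.62 -0.84] w 0.5
Ftool [ 0.41229546 -0.81651812 -0.14728486]
rel pointer angle -7.270535372903551 : r 30.5 t 22.1
```

View pics/scene5.png

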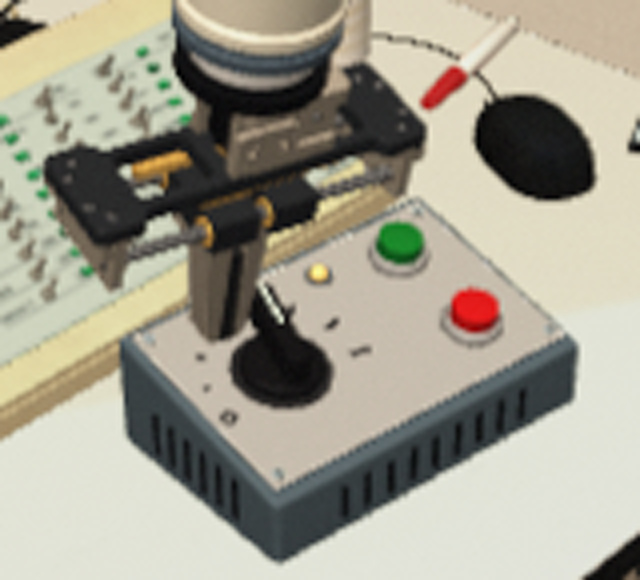

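The pointer tip is at (262,285), which matches the step 4 prediction (259,281). One more click.

```bash
python3 -m pendant '[0,0,0.044,-0.013,-0.022,0,1, 0,0,0.044,-0.013,-0.022,0,1, 0,0,0.044,-0.013,-0.022,0,1, 0,0,0.044,-0.013,-0.022,0,1]'; python3 -c "
from plan import *
here()
s,t,T=cur();print('Ftool',T.T@s['ft_force']); x=R.T@T[:,0]; loc(np.degrees(np.arctan2(-x[1],-x[0])))"
python3 -m pendant '[0,0,0.044,-0.013,-0.022,0,1, 0,0,0.044,-0.013,-0.022,0,1, 0,0,0.044,-0.013,-0.022,0,1]'
python3 - <<'E'
from plan import *
from h import *
here()
s,t,T=cur();print('Ftool',T.T@s['ft_force']); x=R.T@T[:,0]; loc(np.degrees(np.arctan2(-x[1],-x[0])))
for n,b in(("scene",(250,140,410,285)),("side",(265,180,430,315))):
    p,d=optics.snapshot(n); cv2.imwrite(f"pics/{n}6.png",cv2.resize(p[b[1]:b[3],b[0]:b[2]],None,fx=4,fy=4,interpolation=cv2.INTER_CUBIC)[:,:,::-1])
    for k in(4,5,6):
        a=np.radians(105-30*k); L=[W((r*np.cos(a),r*np.sin(a),31)) for r in(10,39)]
        print(n,k,((proj(n,np.array(L))-b[:2])*4).round().tolist())
E
```

```text
time_s: 10.3
tcp_pos: [539.5, 201.8, 96.8]
eef_rot: [0.103, 0.22, 0.97, 0.021]
ft_force: [0.9, 4.0, -1.1]
gripper_width: 0.3
t 10.3 plate TCP [35.7  9.1 22.7] tip h 14.7 xang 157.6 z [ 0.001  0.006 -1.   ] F plate [ 0.44  4.09 -1.18] q [ 0.41  0.35  1.99 -0.15  0.61 -0.6 ] w 0.3
Ftool [1.14822129 3.94446338 1.20350293]
rel pointer angle -22.413196815799267 : r 29.6 t 22.0
time_s: 10.55
tcp_pos: [540.9, 195.8, 97.5]
eef_rot: [0.101, 0.317, 0.942, 0.033]
ft_force: [0.8, 0.5, -0.6]
gripper_width: 0.5
t 10.55 plate TCP [37.6  3.1 23. ] tip h 15.0 xang 145.8 z [ 0.004  0.009 -1.   ] F plate [ 0.68  0.55 -0.75] q [ 0.4   0.35  2.   -0.15  0.61 -0.41] w 0.5
Ftool [-0.25344945  0.82361205  0.75611981]
rel pointer angle -34.16229575600753 : r 29.3 t 23.7
scene 4 [[280.0, 318.0], [259.0, 281.0]]
scene 5 [[289.0, 318.0], [295.0, 280.0]]
scene 6 [[298.0, 321.0], [330.0, 293.0]]
side 4 [[300.0, 234.0], [333.0, 263.0]]
side 5 [[292.0, 238.0], [300.0, 278.0]]
side 6 [[283.0, 238.0], [265.0, 278.0]]
```

View pics/scene6.png

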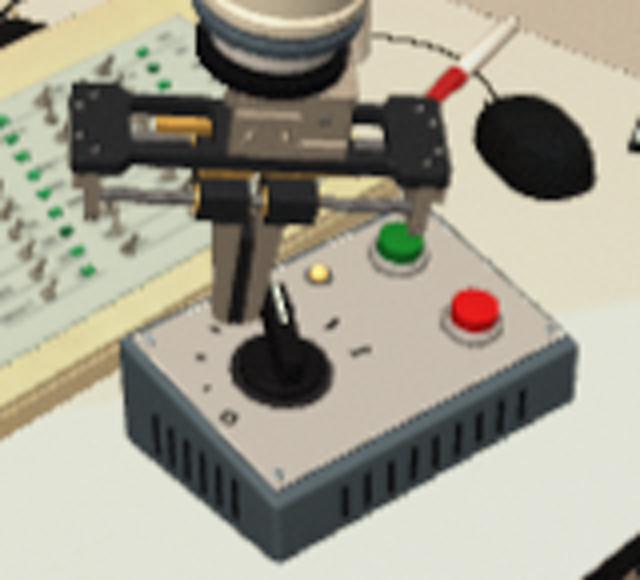

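View pics/side6.png

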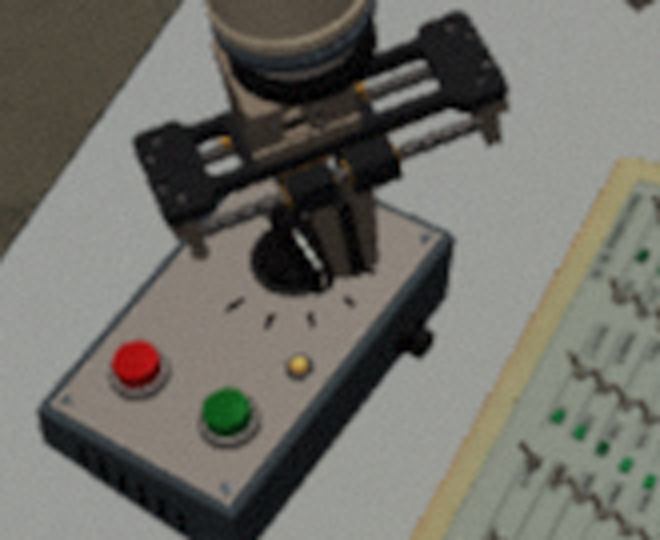

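The tip is at scene (275,282), between steps 4 and 5. It sits just before the snap, because the finger drifted 3 mm outward. Push a bit more, in small rows.

```bash
python3 -m pendant '[0,0,0.022,-0.008,-0.02,0,1, 0,0,0,0,-0.015,0,1]'
cat > chk.py <<'E'
from plan import *
from h import *
import sys
here()
s,t,T=cur();print('Ftool',T.T@s['ft_force']); x=R.T@T[:,0]; loc(np.degrees(np.arctan2(-x[1],-x[0])))
b=(250,140,410,285)
p,d=optics.snapshot("scene"); cv2.imwrite(f"pics/scene{sys.argv[1]}.png",cv2.resize(p[b[1]:b[3],b[0]:b[2]],None,fx=4,fy=4,interpolation=cv2.INTER_CUBIC)[:,:,::-1])
E
python3 chk.py 7
```

```text
time_s: 10.82
tcp_pos: [539.6, 192.6, 97.4]
eef_rot: [0.101, 0.329, 0.938, 0.034]
ft_force: [1.1, 0.3, 0.2]
gripper_width: 0.5
t 10.82 plate TCP [36.4 -0.1 23.1] tip h 15.1 xang 144.4 z [ 0.004  0.009 -1.   ] F plate [ 1.08  0.34 -0.07] q [ 0.39  0.34  2.   -0.15  0.6  -0.39] w 0.5
Ftool [-0.67695581  0.90212236  0.07557896]
rel pointer angle -35.569507072754696 : r 29.7 t 21.1
```

View pics/scene7.png

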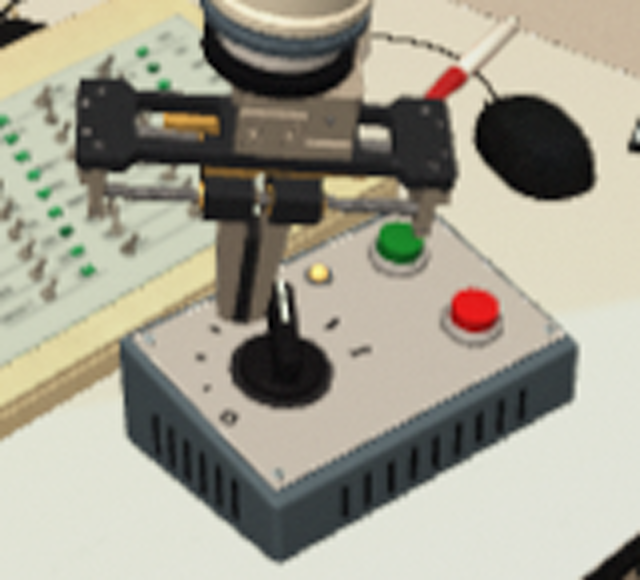

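```bash
python3 -m pendant '[0,0,0.011,-0.003,-0.008,0,1, 0,0,0,0,0,0,1]'; python3 chk.py 8
```

```text
time_s: 11.03
tcp_pos: [538.2, 191.4, 96.9]
eef_rot: [0.1, 0.334, 0.937, 0.034]
ft_force: [-0.2, 0.4, 0.1]
gripper_width: 0.0
t 11.03 plate TCP [35.  -1.4 23. ] tip h 15.0 xang 143.8 z [ 0.003  0.008 -1.   ] F plate [-0.19  0.41  0.17] q [ 0.39  0.34  2.   -0.15  0.6  -0.38] w 0.0
Ftool [ 0.3929821   0.21702548 -0.16394138]
rel pointer angle -36.20371997087298 : r 29.1 t 19.5
```

View pics/scene8.png

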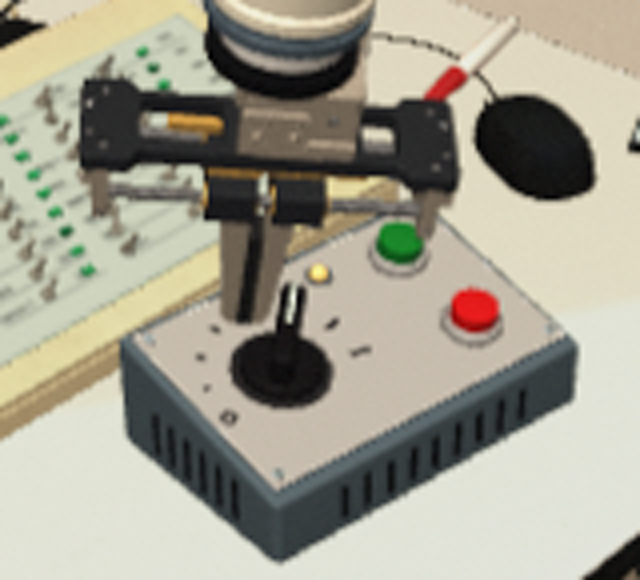

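The tip is now at (294,285), matching step 5 (predicted (295,280)), with no contact force. Back off and lift.

```bash
python3 -m pendant '[0,0,0,-0.02,0.05,0,1, 0,0,0,0,0.03,-0.1,1, 0,0,0,0,0,-0.25,1, 0,0,0,0,0,-0.25,1, 0,0,0,0,0,0,1]'; python3 chk.py 9; python3 -c "
from plan import *
to((34,-111,70),144)"
```

```text
time_s: 11.5
tcp_pos: [531.6, 197.4, 159.4]
eef_rot: [0.099, 0.332, 0.937, 0.033]
ft_force: [0.6, -0.2, 0.7]
gripper_width: 0.6
t 11.5 plate TCP [41.3  4.2 85.5] tip h 77.5 xang 144.1 z [-0.001  0.007 -1.   ] F plate [ 0.76 -0.17  0.54] q [ 0.41  0.25  1.96 -0.13  0.75 -0.4 ] w 0.6
Ftool [-0.71645716  0.30886524 -0.5415191 ]
rel pointer angle -35.93545120640579 : r 30.9 t 27.7
t 11.55 q [ 0.41  0.25  1.97 -0.13  0.74 -0.4 ] F [ 0.1  0.1 -0.9] plate [40.7  4.  84. ] width 0.5
turn [ 0.0026 -0.0032  0.0007] rows 0.05305191140310483
shift [-0.6211 -0.9712  0.133 ] rows 2.8304840069583364
shift after turn [-0.6215 -0.97    0.1402] world d [  -9.9 -114.6  -15.1]
```

View pics/scene9.png

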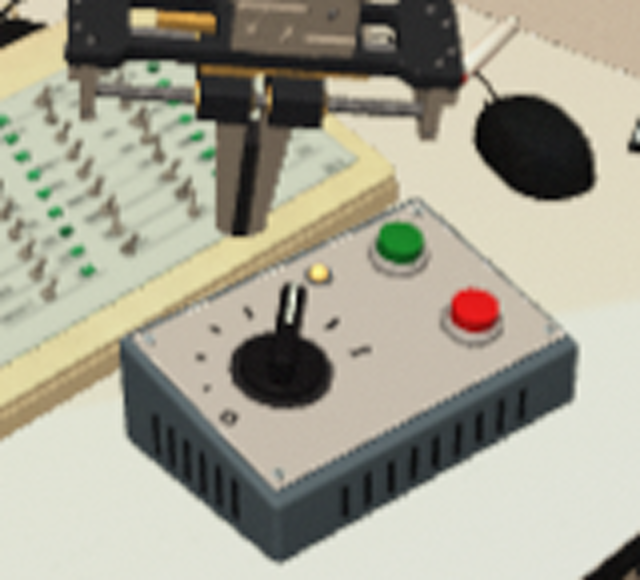

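All marks except step 5's are visible, since the pointer covers that one: step 5 is confirmed. Go to the green button.

```bash
python3 -m pendant '[0,0,0,-0.155,-0.24,0,1, 0,0,0,-0.155,-0.24,0,1, 0,0,0,-0.155,-0.24,0,1, 0,0,0,-0.155,-0.24,0,1, 0,0,0,0,0,0,1]'; python3 -c "
from plan import *
here();to((34,-111,32),144)"
```

```text
time_s: 11.97
tcp_pos: [519.7, 82.4, 155.4]
eef_rot: [0.099, 0.329, 0.939, 0.033]
ft_force: [0.2, 0.2, -0.2]
gripper_width: 0.7
t 11.97 plate TCP [  35.  -111.2   82.7] tip h 74.7 xang 144.5 z [ 0.     0.009 -1.   ] F plate [ 0.14  0.2  -0.21] q [ 0.18  0.18  2.06 -0.06  0.69 -0.67] w 0.7
t 11.97 q [ 0.18  0.18  2.06 -0.06  0.69 -0.67] F [ 0.2  0.2 -0.2] plate [  35.  -111.2   82.7] width 0.7
turn [ 0.0045 -0.0031  0.0054] rows 0.09699750343347845
shift [ 0.0067 -0.0075  0.5072] rows 1.237375888575221
shift after turn [ 0.0091 -0.0039  0.5072] world d [  9.6  -0.3 -49.8]
```

```bash
python3 -m pendant '[0.0045,-0.0031,0.0054,0.007,-0.007,0.15,1, 0,0,0,0,0,0.15,1, 0,0,0,0,0,0.1,1, 0,0,0,0,0,0.06,1, 0,0,0,0,0,0.03,1, 0,0,0,0,0,0,1]'; python3 -c "
from plan import *
here();to((34,-111,26),144)"
```

```text
time_s: 12.47
tcp_pos: [529.6, 80.9, 103.9]
eef_rot: [0.1, 0.335, 0.937, 0.029]
ft_force: [0.4, -0.2, 0.3]
gripper_width: 0.6
t 12.47 plate TCP [  34.  -112.2   30.3] tip h 22.3 xang 143.8 z [-0.001 -0.001 -1.   ] F plate [ 0.47 -0.13  0.2 ] q [ 0.18  0.28  2.08 -0.09  0.58 -0.63] w 0.6
t 12.47 q [ 0.18  0.28  2.08 -0.09  0.58 -0.63] F [ 0.4 -0.2  0.3] plate [  34.  -112.2   30.3] width 0.6
turn [-0.0008 -0.0002 -0.002 ] rows 0.027982151100416047
shift [0.0066 0.0097 0.0425] rows 0.10763959347844235
shift after turn [0.0066 0.0097 0.0426] world d [ 1.   1.1 -4.2]
```

```bash
python3 -m pendant '[0,0,0,0.006,0.01,0.025,1, 0,0,0,0,0,0.025,1, 0,0,0,0,0,0,1]'; python3 -c "
from plan import *
here()"; python3 -m pendant '[0,0,0,0,0,0.02,1, 0,0,0,0,0,0.01,1, 0,0,0,0,0,0,1]'; python3 -c "
from plan import *
here()"
```

```text
time_s: 12.72
tcp_pos: [531.1, 82.8, 99.1]
eef_rot: [0.1, 0.334, 0.937, 0.029]
ft_force: [-0.1, -1.4, 1.1]
gripper_width: 1.0
t 12.72 plate TCP [  34.4 -110.2   25.3] tip h 17.3 xang 143.9 z [-0.001 -0.001 -1.   ] F plate [ 0.2  -1.43  1.03] q [ 0.18  0.29  2.08 -0.09  0.57 -0.63] w 1.0
time_s: 12.97
tcp_pos: [531.8, 82.9, 96.7]
eef_rot: [0.1, 0.334, 0.937, 0.029]
ft_force: [-2.3, -0.1, 1.6]
gripper_width: 0.4
t 12.97 plate TCP [  34.5 -110.1   22.8] tip h 14.8 xang 143.9 z [-0.    -0.001 -1.   ] F plate [-1.89 -0.22  2.  ] q [ 0.18  0.3   2.08 -0.09  0.57 -0.63] w 0.4
```

```bash
python3 -m pendant '[0,0,0,0,0,0.015,1, 0,0,0,0,0,0,1]'; python3 -c "
from plan import *
here()"; python3 -m pendant '[0,0,0,0,0,0.01,1, 0,0,0,0,0,0,1]'; python3 -c "
from plan import *
here()"
```

```text
time_s: 13.13
tcp_pos: [532.1, 82.9, 95.5]
eef_rot: [0.1, 0.334, 0.937, 0.029]
ft_force: [-1.4, -1.1, 3.3]
gripper_width: 0.6
t 13.13 plate TCP [  34.6 -110.1   21.6] tip h 13.6 xang 143.9 z [-0.    -0.001 -1.   ] F plate [-0.65 -1.17  3.49] q [ 0.18  0.3   2.08 -0.09  0.56 -0.63] w 0.6
time_s: 13.3
tcp_pos: [532.3, 82.8, 94.7]
eef_rot: [0.1, 0.334, 0.937, 0.029]
ft_force: [-2.5, -0.2, 4.0]
gripper_width: 0.5
t 13.3 plate TCP [  34.6 -110.1   20.7] tip h 12.7 xang 143.9 z [ 0.    -0.001 -1.   ] F plate [-1.59 -0.36  4.45] q [ 0.18  0.3   2.08 -0.09  0.56 -0.63] w 0.5
```

```bash
python3 -m pendant '[0,0,0,0,0,0.008,1, 0,0,0,0,0,0,1]'; python3 -c "
from plan import *
here()"; python3 -m pendant '[0,0,0,0,0,0.008,1, 0,0,0,0,0,0,1]'; python3 -c "
from plan import *
here()"
```

```text
time_s: 13.47
tcp_pos: [532.4, 82.8, 93.9]
eef_rot: [0.1, 0.334, 0.937, 0.029]
ft_force: [-2.2, -0.2, 3.1]
gripper_width: 0.4
t 13.47 plate TCP [  34.6 -110.1   20. ] tip h 12.0 xang 143.9 z [ 0.    -0.001 -1.   ] F plate [-1.51 -0.3   3.5 ] q [ 0.18  0.3   2.08 -0.09  0.56 -0.63] w 0.4
time_s: 13.63
tcp_pos: [532.5, 82.8, 93.7]
eef_rot: [0.1, 0.334, 0.937, 0.029]
ft_force: [-5.0, -1.3, 7.7]
gripper_width: 0.2
t 13.63 plate TCP [  34.6 -110.1   19.8] tip h 11.8 xang 143.9 z [ 0.    -0.001 -1.   ] F plate [-3.24 -1.57  8.55] q [ 0.18  0.3   2.08 -0.09  0.56 -0.63] w 0.2
```

Bottomed at about 8 N. Retract and check.

```bash
python3 -m pendant '[0,0,0,0,0,-0.1,1, 0,0,0,0,0,-0.3,1, 0,0,0,0,0,-0.35,1, 0,0,0,0,0,-0.35,1, 0,0,0,0.1,-0.2,-0.1,1, 0,0,0,0.1,-0.2,0,1, 0,0,0,0,0,0,1, 0,0,0,0,0,0,1, 0,0,0,0,0,0,1]'
python3 - <<'E'
from plan import *
from h import *
here()
for n,b in(("scene",(250,140,410,285)),("side",(265,180,430,315))):
    p,d=optics.snapshot(n); cv2.imwrite(f"pics/{n}10.png",cv2.resize(p[b[1]:b[3],b[0]:b[2]],None,fx=4,fy=4,interpolation=cv2.INTER_CUBIC)[:,:,::-1])
E
```

```text
time_s: 14.38
tcp_pos: [468.5, 66.7, 211.8]
eef_rot: [0.104, 0.334, 0.936, 0.032]
ft_force: [-0.4, 0.5, 0.2]
gripper_width: 0.5
t 14.38 plate TCP [  -2.5 -129.7  148.3] tip h 140.3 xang 143.9 z [ 0.008  0.002 -1.   ] F plate [-0.42  0.48  0.28] q [ 0.17  0.01  2.1  -0.06  0.81 -0.67] w 0.5
```

View pics/scene10.png

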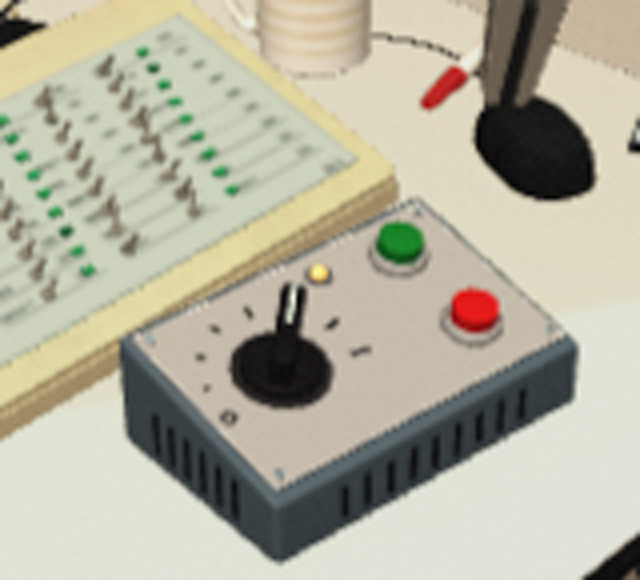

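View pics/side10.png

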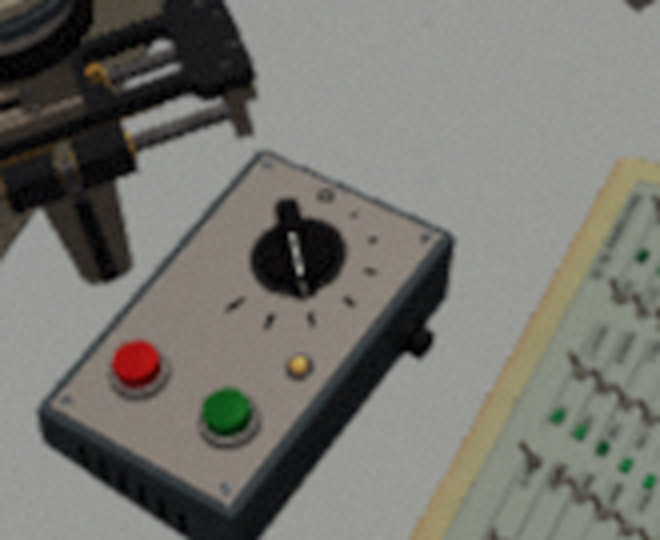

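Both views show the pointer at the step-five bar, with scene tip (294,285) and side line (295,235)–(300,275). Both buttons are out, the controller has not moved and the arm is clear. Handing in.

```bash
python3 -c "
from bench import job
print(job.hand_in())"
```

```text
the job is handed in; nothing more can be done
None
```

The blower's controller was re-tapped in the order you asked, and I handed the job in after about 14.4 s of robot time.

- **Stop:** I pressed the red button all the way in. It hit its stop harder than I wanted, with a brief reading of about 33 N, then about 11 N.
- **Selector:** It started at step 2. I pushed the pointer through three clicks with a closed fingertip, at about 4 N, to step five. Before lifting away I checked in the pictures that it stood there. On the last click the finger drifted about 3 mm outward and stopped just before the snap, so I added two small pushes.
- **Start:** I pressed the green button all the way in more gently, to about 8.5 N, then lifted the arm clear.

**Final checks:** Both fixed cameras showed the pointer on step five, both buttons back out and the controller where it began. The arm was not touching anything. I came nowhere near the loupe, ring, rod or block, but I did not measure them again.

**Not confirmed:** I have no direct sign that the blower is running. The yellow lamp looked the same throughout, so "stopped" and "running" rest on how far each button went in and the force I felt.

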